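Open the battery safe by its pop-out T handle

TASK

Open the yellow battery safe: gently press the red release button so that the sunk T handle pops out, turn the T handle counter-clockwise until you feel it come up against its stop (how far that is differs from lock to lock; do not wrench it against the stop or pull at the lid while it is still latched), then lift the lid at least 45 degrees and leave it standing open. Leave the cells inside and everything else on the bench where they are.

Things in the scene. Friction and masses are not known exactly. Their poses are not given: they have to be found in the camera images.
- battery_safe: yellow steel battery safe, 200 x 218 mm, 112 mm high, heavy. Origin: centre of its underside. x axis: from its front to its back, y to its left, z up. Its lid is hinged along the back top edge; the front (-x) edge swings up. Near the front, on the lid, a black lock plate (52 x 172 mm, its top 129 mm above the table) holds the T handle sunk in a trough and the red button at its +y end
- t_bar (a point): centre of the T handle's round steel bar, 14 mm thick, 76 mm long, on a 13 mm stem (the lock axis), 50 mm to the front of the safe's centre. Stowed: along the safe's y axis in its trough, flush, bar axis 121.5 mm above the table, cannot be gripped. Popped out: 30 mm higher (151.5 mm), 23 mm above the lock plate. This point's y axis runs along the bar, z along the stem
- release_button: red round button, 23 mm across, 12 mm proud of the lock plate, 80 mm from the stem on the safe's +y side. Origin: centre of its top face, 141 mm above the table unpressed. Travels 9 mm straight down to a solid stop against a spring (2 N at first, 6.5 N at the bottom); after 4 to 5 mm the catch lets go and a spring of 5 to 9 N pushes the T handle out
- t_handle (a joint): how far the T handle has popped out along its stem: 0 stowed, 0.030 m fully out. Pushed down, it gives against its spring and rises again when let go
- lock_spindle (a joint): turn of the T handle and cam, rad: 0 latched, growing counter-clockwise seen from above. Cannot turn while sunk; popped out it turns stiffly (0.25 to 0.4 N m) and stays where left. Its stop is set differently in every lock, anywhere from 0.8 to 1.5 rad, not measured. The cam comes clear of the keeper only in the last 0.07 rad before the stop. The stop is a slim pin: do not wrench it
- safe_lid (a joint): lid angle, rad: 0 shut, growing as the front edge rises, up to 1.5. The stiff hinge holds the lid where it is left; lifting at the T handle takes about 10 N upward. A 90 mm wide lip, 10 mm deep, sticks out of the lid's front edge, 93 mm above the table when shut
- lid_hinge (a point): middle of the lid's hinge line, which runs along the safe's y axis, 104.5 mm behind the safe's centre and 88 mm above the table
- lock_cam: flat steel cam on the lower end of the lock's stem, inside the safe, out of sight while shut. Latched, it points to the front, under the keeper's hook. Origin on the stem's axis, 57.5 mm above the table when shut
- keeper: steel keeper bracket inside the safe's front wall, out of sight while shut. It carries the hook that holds the cam and, 30 mm from the stem's axis, the stop pin. Origin on the stem's axis, 57.5 mm above the table. Its pose does not tell how hook and pin are set
- cell_a: the black pouch cell inside the safe on its left (+y) side, 105 x 48 x 5 mm, lying on the foam; origin at the centre of its underside
- cell_b: the black pouch cell inside the safe on its right (-y) side, 105 x 48 x 5 mm, lying on the foam; origin at the centre of its underside
- meter: bystander: a yellow pocket multimeter lying face up, 136 x 70 x 37 mm; origin at the centre of its underside
- jar_screws: bystander: a small clear jar with a blue lid, 47 mm across, 43 mm high; origin at the centre of its underside
- driver_r: bystander: a red precision screwdriver on a notebook, 132 mm long, 14 mm thick; origin at the centre of its underside
- driver_b: bystander: a blue precision screwdriver on a notebook, 132 mm long, 14 mm thick; origin at the centre of its underside
- braid: bystander: a flat yellow reel of desoldering braid, 46 x 83 x 11 mm; origin at the centre of its underside
- eye_loupe: bystander: a black eye loupe standing on its wide end, 42 mm across, 36 mm high; origin at the centre of its underside

How it is judged:
By the outcome, as a careful person would: the job done as asked, in the order asked, and still so for the second after the job is handed in, with the robot touching nothing.
It also fails if it takes over 72 s, if anything falls off the work surface, if the arm or the gripper's body presses on something with over 40 N, if the wrist force passes 120 N, or if a joint passes its speed limit or range.

ROBOT

A 7-joint arm with a two-finger parallel gripper is mounted at the origin on the work surface; the furniture and walls round the work are solid. World frame = base frame: x ahead of the robot, y to its left, z up, the work surface at z = 0. Lengths are in m, angles in rad, forces in N, time in s.
With the tool pointing down it reaches from about 0.425 to 0.875 m from the base axis. Payload 4.7 kg.
Tool frame: the origin (TCP) lies between the finger pads; the fingertips stand 14 mm ahead of it and the grasp point (between the pads) lies 5 mm behind it; z points along the fingers, y is the line along which they close (so a half turn about z gives the same grasp; the last joint's range is limited). The gripper opens to 87 mm and grips with 3 to 60 N. Pads are 19 mm wide; open, the fingers measure 117 mm over their backs; the gripper's body (75 mm by 190 mm) begins 51 mm behind the grasp point.
Start: joints at [0.014, 0.321, -0.07, 1.45, 0.023, 1.371, -0.057], TCP at [0.65, -0, 0.237] pointing down, gripper open.
Joint ranges: [-2.86, 2.86], [-0.3, 2.09], [-1.38, 1.24], [0.06, 2.45], [-1.56, 4.7], [0.09, 2.05], [-2.69, 2.69]. Speed limits (rad/s): [2.57, 2.57, 3.14, 3.14, 3.14, 3.14, 3.14].

INTERFACE

Orientations are given as a rotation vector (axis times angle).
In Python, from bench import ctrl gives the robot as it stands.
- The arm moves only by the tool step_arm, never from a script. Its argument "commands" is a list of rows, each an object with "travel": the shift along the tool's x, y, z in m, a list of three; "turn": the turn, a rotation vector about the tool's x, y, z in degrees, a list of three. A call has 1 to 5 rows; each row is the pose to reach, as a shift and turn from the pose commanded when the call began, along the tool's axes at that moment; what a row does not reach only later rows make up. A row lasts 1/10 s, in which the tool goes at most 50 mm and 8.59 degrees, less where a joint would pass 70% of its speed; a pose out of reach is approached as far as the arm can. A call with a gripper value outside its range is refused whole. "gripper" is the opening, from 0 (shut) to 1 (fully open), set as the call begins (left out, the last holds). The fingers move at their own pace and stop on an object; "force" is the grip in N (left out, the last holds). Time passes only in rows, so rows that repeat a pose let the fingers close. It gives the time, the measured TCP pose, the force, the opening and the grip force at its end, in the units of the state.
- ctrl.get_state(): the state, without advancing time (a new reading comes with each control period).
- ctrl.get_image(name): name is "scene" or "side" or "wrist"; returns the picture (400x640x3 uint8, red, green, blue); there is no depth.
- ctrl.camera_model(name): a dict with "fx", "fy", "cx", "cy" (pixels), "R" (3x3) and "t" (3): a world point X has camera coordinates R X + t; the wrist camera has in their place "T_tool_cam" (4x4, takes a point from camera to tool coordinates, whose origin is the TCP and whose axes are the flange's). Camera axes: x right, y down, z forward; pixel columns grow to the right and rows downward; lengths in m; the calibration is good to about 2 mm. The wrist camera is an equidistant fisheye: a pixel r from the principal point sees the ray r / f radians off the axis. A picture is of the moment at which its call begins: read the wrist's pose just before it. camera_model takes no time and is no camera call.
- ctrl.close_job(): hands the job in; it is judged then, once.
The state is a dict: "time": time; "joint_positions": joint angles; "qd": joint speeds; "joint_torque": joint torques, N m; "position": TCP position; "tool_rot": TCP orientation; "ft_force": force on the tool from outside, world axes, zero at the start; "torque": the same for the moment, N m; "grip_width": opening from 0.0 (shut) to 1.0 (fully open); "grip_force": force on a finger pad.
Only numpy, scipy, OpenCV 4.12 (cv2) and the standard library are available. Lean on these libraries where they do the work, as an engineer would, in place of code of your own. Each camera call takes 0.05 s, during which the arm holds its last target. There are 200 camera calls.

## Working session

There is one attempt and no reset: what is moved stays moved. The work goes in short steps, Python scripts to look and compute and a tool call to move; the robot and the scene stay as the last step left them, time stands still between calls to the robot, and variables do not carry over. Pictures are saved under pics/ and viewed, at most 10 in all, crops included, and the job is handed in when it is done.

Besides the shell and the picture viewer there is one more tool, called after "Request:" in YAML: its name, and indented under it one key for each argument. step_arm: Moves the arm, as the interface text tells. Its arguments: {"type":"object","properties":{"commands":{"type":"array"},"gripper":{"type":"number"},"force":{"type":"number"}},"required":["commands"]}

```bash
mkdir -p pics
python3 - <<'E'
from bench import ctrl
import cv2, numpy as np
s=ctrl.get_state(); print(s)
for n in ("scene","side","wrist"):
    im=ctrl.get_image(n); cv2.imwrite(f"pics/{n}0.png",im[:,:,::-1]); m=ctrl.camera_model(n); print(n,m)
a=[cv2.imread(f"pics/{n}0.png") for n in ("scene","side")]
E
```

```text
{'time': 0.0, 'joint_positions': array([ 0.01412917,  0.32182682, -0.07010218,  1.45168249,  0.02259495,
        1.37078599, -0.05690677]), 'qd': array([-1.07214272e-03, -4.16707611e-04, -1.74158399e-03,  4.34547950e-05,
       -1.00357669e-03, -5.49703014e-04,  1.58795194e-04]), 'joint_torque': array([-2.58547143e-04, -4.91284704e+01, -4.03903294e-01, -3.12526345e+01,
       -6.40594075e-02,  4.37659642e-02,  1.61017233e-04]), 'position': array([ 6.49471982e-01, -5.50007646e-05,  2.35455380e-01]), 'tool_rot': array([-2.22051666, -2.22053964,  0.00222174]), 'ft_force': array([0.66625007, 0.80001063, 0.00877771]), 'torque': array([ 0.00697761, -0.02220047,  0.0116818 ]), 'grip_force': 0.0, 'grip_width': 0.9996132304714128}
scene {'fx': 501.8307713165206, 'fy': 501.8307713165206, 'cx': 319.5772949346789, 'cy': 192.56256350883504, 'R': array([[-0.60916072, -0.79271977, -0.02277251],
       [-0.47425881,  0.38715549, -0.79068907],
       [ 0.63561136, -0.47085667, -0.61179425]]), 't': array([0.53509069, 0.28027711, 1.00716538])}
side {'fx': 511.59141163079687, 'fy': 511.59141163079687, 'cx': 314.3378757496828, 'cy': 209.06147587098204, 'R': array([[ 0.99765342, -0.06709873,  0.01361653],
       [-0.01609354, -0.42312806, -0.90592695],
       [ 0.06654809,  0.90358198, -0.42321502]]), 't': array([-0.5805198 ,  0.18524596,  1.1316465 ])}
wrist {'fx': 309.70691628693146, 'fy': 309.70691628693146, 'cx': 319.43161989869026, 'cy': 203.6697369178606, 'T_tool_cam': array([[ 3.94817734e-04, -9.62787588e-01, -2.70258957e-01,
         7.49791396e-02],
       [ 9.99999675e-01,  1.90249795e-04,  7.83128400e-04,
         7.70161960e-04],
       [-7.02569593e-04, -2.70259178e-01,  9.62787351e-01,
        -1.47626206e-01],
       [ 0.00000000e+00,  0.00000000e+00,  0.00000000e+00,
         1.00000000e+00]])}
```

View pics/scene0.png

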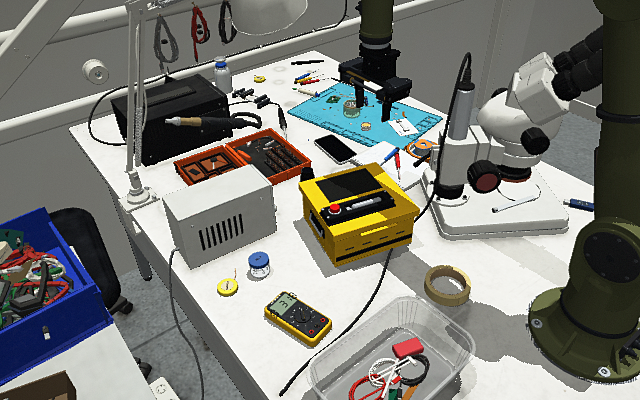

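View pics/side0.png

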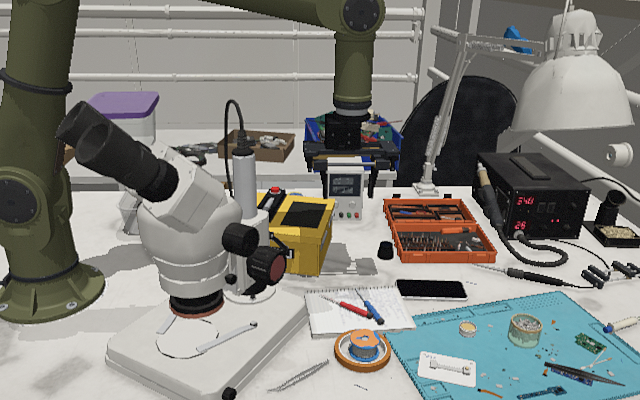

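View pics/wrist0.png

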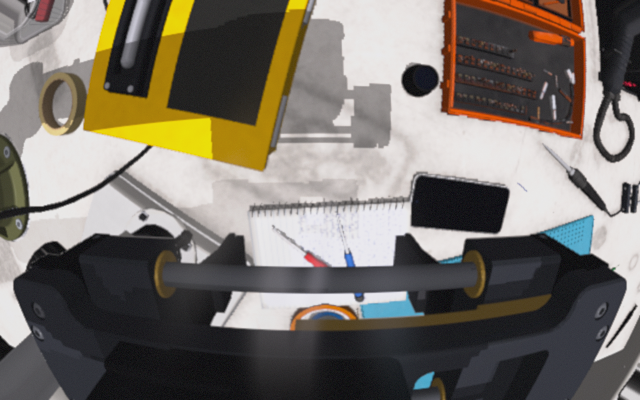

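The scene view shows the safe at about (358,210), its red button near (334,208) and the bar running to the right. The wrist view shows the lock plate upper left, with the bar near (130,40). I'll enlarge the safe in the scene view.

Run:
```python
import cv2,numpy as np
a=cv2.imread("pics/scene0.png")[155:275,290:430]; a=cv2.resize(a,None,fx=5,fy=5,interpolation=cv2.INTER_CUBIC)[:600]
b=cv2.imread("pics/side0.png")
cv2.imwrite("pics/c1.png",a)
```

```text
(no output)
```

View pics/c1.png

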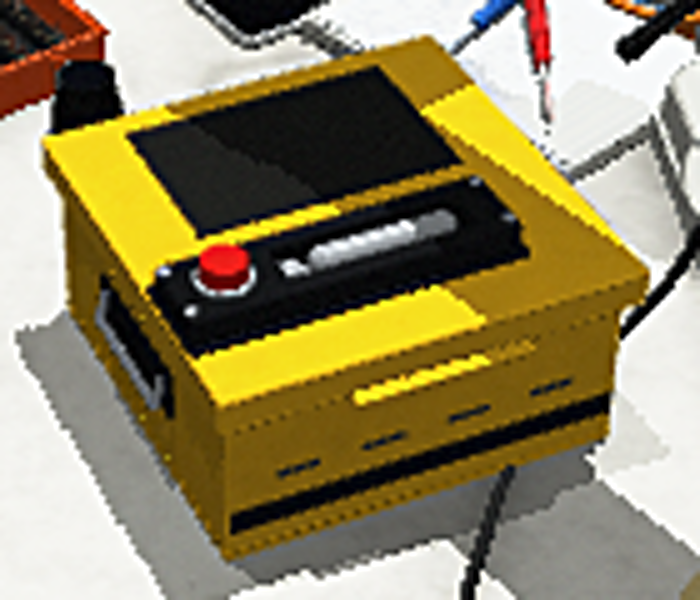

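The crop shows the button's top at (224,255), the bar from (310,257) to (457,222), and the lid corners at (45,140), (430,38), (645,275) and (222,408).

```bash
cat > h.py <<'E'
import numpy as np
from bench import ctrl
from scipy.spatial.transform import Rotation as Ro
def ray(n,uv,s=None):
    m=ctrl.camera_model(n); u=(uv[0]-m['cx'])/m['fx']; v=(uv[1]-m['cy'])/m['fy']
    if n!='wrist':
        R=m['R']; return -R.T@m['t'], R.T@np.array([u,v,1])
    r=np.hypot(u,v); d=np.array([np.sin(r)*u/r,np.sin(r)*v/r,np.cos(r)])
    T=m['T_tool_cam']; Rw=Ro.from_rotvec(s['tool_rot']).as_matrix()
    return np.array(s['position'])+Rw@T[:3,3], Rw@T[:3,:3]@d
def hit(n,uv,z,s=None):
    o,d=ray(n,uv,s); return o+d*(z-o[2])/d[2]
E
python3 - <<'E'
from h import *
np.set_printoptions(precision=4,suppress=True)
c=lambda x,y:(x/5+290-.4,y/5+155-.4)
P={k:hit('scene',c(x,y),z) for k,x,y,z in [('but',224,255,.141),('b1',310,257,.1245),('b2',457,222,.1245),('BL',45,140,.112),('BR',430,38,.112),('FR',645,275,.112),('FL',222,408,.112)]}
for k,v in P.items(): print(k,v)
s=dict(position=[.6495,0,.2355],tool_rot=[-2.2205,-2.22054,.0022])
print(Ro.from_rotvec(s['tool_rot']).as_matrix())
for uv in [(128,62),(140,0),(85,130),(267,170)]: print(uv,hit('wrist',uv,.1245 if uv[0]<141 and uv[0]>100 else .1,s))
for a,b in [('BL','BR'),('FL','FR'),('FL','BL'),('FR','BR'),('b2','but')]:
    d=P[b]-P[a]; print(a,b,np.hypot(*d[:2]),np.degrees(np.arctan2(d[1],d[0])))
E
```

```text
but [0.4967 0.2476 0.141 ]
b1 [0.4866 0.2055 0.1245]
b2 [0.4632 0.1362 0.1245]
BL [0.6501 0.2376 0.112 ]
BR [0.5955 0.0307 0.112 ]
FR [0.3917 0.0852 0.112 ]
FL [0.4437 0.2916 0.112 ]
[[-0.      1.     -0.0019]
 [ 1.      0.     -0.0001]
 [-0.0001 -0.0019 -1.    ]]
(128, 62) [0.4702 0.1406 0.1245]
(140, 0) [0.4799 0.2031 0.1245]
(85, 130) [0.3873 0.0811 0.1   ]
(267, 170) [0.6013 0.0281 0.1   ]
BL BR 0.21396850988411523 -104.78457590603914
FL FR 0.21284259004988101 -104.14046817193537
FL BL 0.21340616148275124 -14.655120258830136
FR BR 0.2110139565860675 -14.963021388613608
b2 but 0.1162971460014647 73.27433879891869
```

Run:
```python
from h import *
np.set_printoptions(precision=3,suppress=True)
def tri(a,b):
    o1,d1=ray('scene',a);o2,d2=ray('side',b)
    k=np.linalg.lstsq(np.c_[d1,-d2],o2-o1,rcond=None)[0]; return o1+d1*k[0],o2+d2*k[1]
print('coltop',tri((460,92),(240,152)));print('cable top',tri((467,54),(232,102)));print('col base',tri((452,185),(245,290)))
print('psu top near', hit('scene',(272,200),.13),hit('scene',(260,168),.13))
```

```text
coltop (array([ 0.435, -0.058,  0.344]), array([ 0.433, -0.058,  0.343]))
cable top (array([ 0.425, -0.047,  0.437]), array([ 0.422, -0.047,  0.435]))
col base (array([ 0.442, -0.098,  0.066]), array([ 0.433, -0.101,  0.062]))
psu top near [0.614 0.338 0.13 ] [0.742 0.29  0.13 ]
```

Request:
step_arm:
  commands:
    - {"travel": [0.02,-0.03,-0.02],"turn": [0,0,5]}
    - {"travel": [0.05,-0.07,-0.03],"turn": [0,0,10]}
    - {"travel": [0.08,-0.11,-0.03],"turn": [0,0,14.7]}
    - {"travel": [0.1,-0.14,-0.03],"turn": [0,0,14.7]}
    - {"travel": [0.1,-0.14,-0.03],"turn": [0,0,14.7]}
  gripper: 0
  force: 20

```text
time: 0.65
position: [0.5063, 0.1044, 0.267]
tool_rot: [-2.479, -1.927, -0.0]
ft_force: [-0.8, -0.0, 1.0]
grip_width: 0.63
grip_force: 0.0
```

Run:
```python
from h import *
import cv2
s=ctrl.get_state(); print(s['position'],s['tool_rot'],s['torque'],s['ft_force'])
im=ctrl.get_image('wrist'); cv2.imwrite("pics/w1.png",im[:,:,::-1])
np.save('s1.npy',np.r_[s['position'],s['tool_rot']])
```

```text
[0.50629161 0.10440949 0.26702362] [-2.47891411e+00 -1.92749133e+00 -2.48891802e-04] [ 0.0249761  -0.01183612  0.0206797 ] [-0.83346046 -0.03222329  0.95126392]
```

View pics/w1.png

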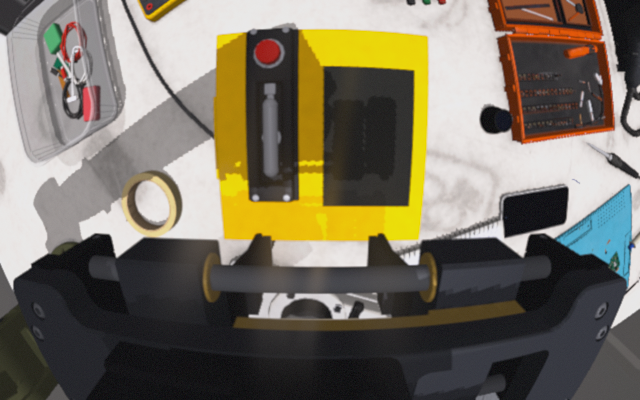

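The wrist picture shows the safe almost square to the tool: button at (267,52), bar from (270,97) to (271,176), lid corners at (217,30), (427,36), (222,238) and (422,240).

Run:
```python
from h import *
np.set_printoptions(precision=4,suppress=True)
a=np.load('s1.npy'); s=dict(position=a[:3],tool_rot=a[3:]); Rw=Ro.from_rotvec(a[3:]).as_matrix()
for n,uv,z in [('but',(267,51),.141),('bar1',(270,97),.1255),('bar2',(271,177),.1255),('FL',(217,30),.112),('BL',(427,36),.112)]:
    p=hit('wrist',uv,z,s); print(n,p,'tool',Rw.T@(p-a[:3]))
d=hit('wrist',(267,51),.141,s)-hit('wrist',(270.5,177),.1255,s);print(np.degrees(np.arctan2(d[1],d[0])))
print(Rw)
```

```text
but [0.4961 0.249  0.141 ] tool [ 0.1375 -0.0454  0.1262]
bar1 [0.4863 0.2092 0.1255] tool [ 0.0965 -0.0451  0.1417]
bar2 [0.467  0.1357 0.1255] tool [ 0.0205 -0.0456  0.1416]
FL [0.4493 0.2957 0.112 ] tool [ 0.1712 -0.1022  0.1553]
BL [0.6524 0.238  0.112 ] tool [0.1653 0.1088 0.1551]
75.3603840649716
[[ 0.2464  0.9692 -0.0008]
 [ 0.9692 -0.2464  0.0013]
 [ 0.001  -0.0011 -1.    ]]
```

Request:
step_arm:
  commands:
    - {"travel": [0.045,-0.015,0],"turn": [0,0,0]}
    - {"travel": [0.09,-0.03,0.02],"turn": [0,0,0]}
    - {"travel": [0.125,-0.045,0.05],"turn": [0,0,0]}
    - {"travel": [0.1375,-0.0455,0.09],"turn": [0,0,0]}
    - {"travel": [0.1375,-0.0455,0.1],"turn": [0,0,0]}

```text
time: 1.2
position: [0.4988, 0.2449, 0.1616]
tool_rot: [-2.483, -1.921, 0.011]
ft_force: [0.1, -0.5, 0.4]
grip_width: 0.13
grip_force: 0.0
```

Request:
step_arm:
  commands:
    - {"travel": [0,0,0],"turn": [0,0,0]}
    - {"travel": [0,0,0],"turn": [0,0,0]}

```text
time: 1.4
position: [0.5027, 0.2427, 0.1678]
tool_rot: [2.49, 1.914, 0.002]
ft_force: [0.1, 0.2, 0.3]
grip_width: 0.016
grip_force: 0.0
```

Request:
step_arm:
  commands:
    - {"travel": [0.0045,-0.008,0],"turn": [0,0,0]}
    - {"travel": [0.0045,-0.008,0.005],"turn": [0,0,0]}
    - {"travel": [0.0045,-0.008,0.01],"turn": [0,0,0]}
    - {"travel": [0.0045,-0.008,0.012],"turn": [0,0,0]}
    - {"travel": [0.0045,-0.008,0.012],"turn": [0,0,0]}

```text
time: 1.9
position: [0.4943, 0.2507, 0.155]
tool_rot: [2.487, 1.919, 0.0]
ft_force: [-1.1, -0.3, 2.9]
grip_width: 0.005
grip_force: 1.5
```

Request:
step_arm:
  commands:
    - {"travel": [0,0,0.002],"turn": [0,0,0]}
    - {"travel": [0,0,0.0035],"turn": [0,0,0]}
    - {"travel": [0,0,0.0035],"turn": [0,0,0]}

```text
time: 2.2
position: [0.4943, 0.2507, 0.1519]
tool_rot: [2.487, 1.919, 0.0]
ft_force: [-2.2, -1.5, 5.8]
grip_width: 0.002
grip_force: 3.0
```

Request:
step_arm:
  commands:
    - {"travel": [0,0,0.001],"turn": [0,0,0]}
    - {"travel": [0,0,0.0025],"turn": [0,0,0]}
    - {"travel": [0,0,0.0025],"turn": [0,0,0]}

```text
time: 2.5
position: [0.4943, 0.2507, 0.1487]
tool_rot: [2.487, 1.919, -0.0]
ft_force: [-0.9, -0.6, 5.2]
grip_width: 0.004
grip_force: 2.6
```

Run:
```python
from h import *
import cv2
s=ctrl.get_state(); print(s['position'],s['torque'],s['ft_force'])
im=ctrl.get_image('scene'); c=im[:,:,::-1][130:260,280:440]
cv2.imwrite("pics/p1.png",cv2.resize(c,None,fx=4,fy=4,interpolation=cv2.INTER_CUBIC))
```

```text
[0.49434203 0.25072047 0.14866206] [-0.2888517   0.43884141 -0.01165731] [-0.9432576  -0.59908841  5.21103259]
```

View pics/p1.png

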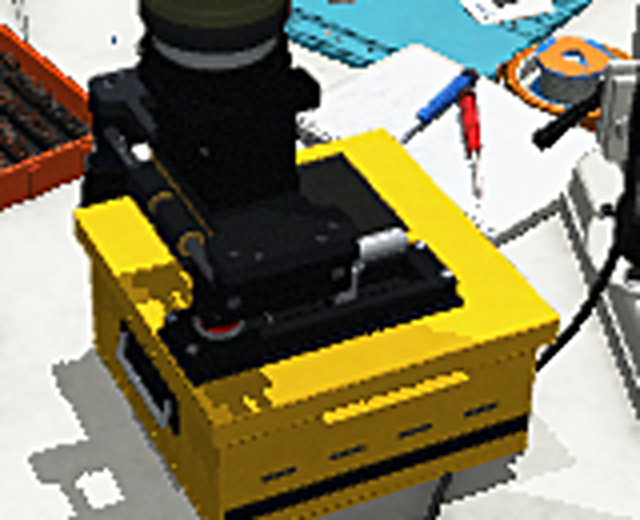

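The picture shows the T handle popped out, its bar raised near (385,243). Next I rise, open the fingers and go over to the bar.

Request:
step_arm:
  commands:
    - {"travel": [0,0,-0.025],"turn": [0,0,0]}
    - {"travel": [0,0,-0.055],"turn": [0,0,0]}
    - {"travel": [-0.035,0.001,-0.055],"turn": [0,0,0]}
    - {"travel": [-0.07,0.003,-0.055],"turn": [0,0,0]}
    - {"travel": [-0.0805,0.003,-0.055],"turn": [0,0,0]}
  gripper: 0.6

```text
time: 3.05
position: [0.4768, 0.1683, 0.203]
tool_rot: [2.49, 1.913, -0.002]
ft_force: [1.5, -0.2, 0.0]
grip_width: 0.371
grip_force: 0.0
```

Request:
step_arm:
  commands:
    - {"travel": [0,0,0],"turn": [0,0,0]}
    - {"travel": [0,0,0],"turn": [0,0,0]}
    - {"travel": [0,0,0],"turn": [0,0,0]}

```text
time: 3.35
position: [0.4767, 0.174, 0.2033]
tool_rot: [-2.485, -1.921, -0.001]
ft_force: [-0.4, 0.9, 1.0]
grip_width: 0.58
grip_force: 0.0
```

Run:
```python
from h import *
import cv2
s=ctrl.get_state(); print(s['position'],s['tool_rot'],s['torque'],s['ft_force'],s['joint_positions'])
im=ctrl.get_image('wrist')[:,:,::-1][60:360,120:520]
cv2.imwrite("pics/w2.png",cv2.resize(im,None,fx=2,fy=2,interpolation=cv2.INTER_CUBIC))
```

```text
[0.47672329 0.17403686 0.20331789] [-2.48463669e+00 -1.92146930e+00 -6.31268075e-04] [-0.04517344 -0.01290474 -0.05241145] [-0.39822563  0.87054053  1.00016239] [-0.19779859  0.04783767 -0.20968059  1.83837547  0.00969105  1.25621388
 -0.66449465]
```

View pics/w2.png

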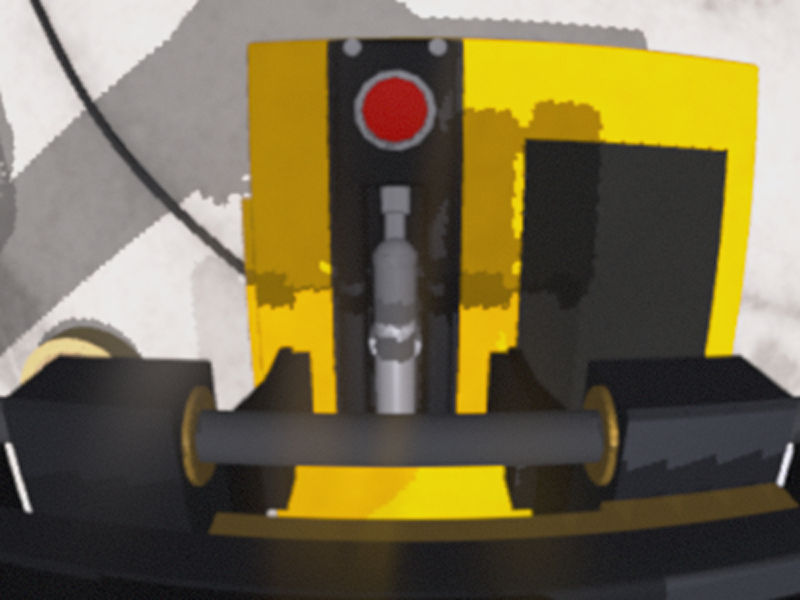

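The bar lies centred between the fingers. Its +y end is at crop (395,245), which is full-image (317.5,182), and the collar at the stem is at (395,343).

Run:
```python
from h import *
np.set_printoptions(precision=4,suppress=True)
s=ctrl.get_state(); R=Ro.from_rotvec(s['tool_rot']).as_matrix()
for uv,z in [((317.5,182),.154),((317.5,231.5),.1585),((317.5,115),.134)]:
    p=hit('wrist',uv,z,s);print(p,R.T@(p-s['position']))
```

```text
[0.4848 0.2075 0.154 ] [ 0.0345 -0.0006  0.0494]
[0.4766 0.176  0.1585] [ 0.002  -0.0006  0.0448]
[0.4956 0.2495 0.134 ] [ 0.0779 -0.0007  0.0694]
```

Request:
step_arm:
  commands:
    - {"travel": [-0.002,-0.0005,0.02],"turn": [0,0,0]}
    - {"travel": [-0.002,-0.0005,0.035],"turn": [0,0,0]}
    - {"travel": [-0.002,-0.0005,0.048],"turn": [0,0,0]}
    - {"travel": [-0.002,-0.0005,0.0525],"turn": [0,0,0]}
    - {"travel": [-0.002,-0.0005,0.0525],"turn": [0,0,0]}

```text
time: 3.9
position: [0.4754, 0.1708, 0.1504]
tool_rot: [-2.486, -1.92, 0.002]
ft_force: [-0.2, -0.9, 0.3]
grip_width: 0.602
grip_force: 0.0
```

Request:
step_arm:
  commands:
    - {"travel": [0,0,0],"turn": [0,0,0]}
    - {"travel": [0,0,0],"turn": [0,0,0]}
    - {"travel": [0,0,0],"turn": [0,0,0]}
    - {"travel": [0,0,0],"turn": [0,0,0]}
    - {"travel": [0,0,0],"turn": [0,0,0]}
  gripper: 0
  force: 35

```text
time: 4.4
position: [0.4759, 0.1705, 0.1513]
tool_rot: [2.487, 1.919, 0.001]
ft_force: [-0.0, -0.6, -0.5]
grip_width: 0.229
grip_force: 0.0
```

```bash
cat > st.py <<'E'
from h import *
np.set_printoptions(precision=4,suppress=True)
s=ctrl.get_state()
R=Ro.from_rotvec(s['tool_rot']).as_matrix()
print(s['time'],'p',s['position'],'yaw(xaxis)',np.degrees(np.arctan2(R[1,0],R[0,0])),'F',s['ft_force'],'M',s['torque'],'w',s['grip_width'],s['grip_force'],'q',s['joint_positions'],'tz',R[:,2])
E
python3 st.py
```

```text
4.4 p [0.4759 0.1705 0.1513] yaw(xaxis) 75.29184072664168 F [-0.0088 -0.6326 -0.4962] M [-0.0139 -0.0007 -0.0214] w 0.2289348900828091 0.0 q [-0.1972  0.0857 -0.2084  1.9073  0.0195  1.15   -0.6696] tz [ 0.0005  0.0001 -1.    ]
```

Request:
step_arm:
  commands:
    - {"travel": [0,0,0],"turn": [0,0,0]}
    - {"travel": [0,0,0],"turn": [0,0,0]}
    - {"travel": [0,0,0],"turn": [0,0,0]}

```text
time: 4.7
position: [0.4746, 0.1708, 0.1511]
tool_rot: [-2.486, -1.919, 0.003]
ft_force: [-5.2, 0.7, 4.2]
grip_width: 0.15
grip_force: 35.0
```

Request:
step_arm:
  commands:
    - {"travel": [0,0,0],"turn": [0,0,-2]}
    - {"travel": [0,0,0],"turn": [0,0,-5]}
    - {"travel": [0,0,0],"turn": [0,0,-8]}
    - {"travel": [0,0,0],"turn": [0,0,-10]}
    - {"travel": [0,0,0],"turn": [0,0,-10]}

```text
time: 5.2
position: [0.4747, 0.1708, 0.1511]
tool_rot: [-2.309, -2.127, 0.002]
ft_force: [-5.1, -0.1, 5.4]
grip_width: 0.152
grip_force: 35.4
```

```bash
python3 st.py
```

```text
5.2 p [0.4747 0.1708 0.1511] yaw(xaxis) 85.30037976397419 F [-5.1425 -0.0959  5.4035] M [ 0.1815  1.2333 -0.33  ] w 0.15236286942095542 35.38055419921875 q [-0.1902  0.086  -0.2165  1.9076  0.0189  1.152  -0.4956] tz [-0.0022  0.0003 -1.    ]
```

Request:
step_arm:
  commands:
    - {"travel": [0,-0.001,0],"turn": [0,0,-4]}
    - {"travel": [0,-0.001,0],"turn": [0,0,-8]}
    - {"travel": [0,-0.001,0],"turn": [0,0,-12]}
    - {"travel": [0,-0.001,0],"turn": [0,0,-16]}
    - {"travel": [0,-0.001,0],"turn": [0,0,-16]}

```text
time: 5.7
position: [0.4748, 0.1708, 0.1512]
tool_rot: [-1.993, -2.429, -0.001]
ft_force: [-1.7, 0.1, 2.2]
grip_width: 0.146
grip_force: 35.3
```

```bash
python3 st.py
```

```text
5.7 p [0.4748 0.1708 0.1512] yaw(xaxis) 101.26572677045432 F [-1.6798  0.0792  2.1719] M [ 0.2054  0.5834 -0.3924] w 0.14630106526831546 35.31996584504668 q [-0.179   0.085  -0.2284  1.9088  0.0205  1.1497 -0.2183] tz [ 0.0001  0.0006 -1.    ]
```

Request:
step_arm:
  commands:
    - {"travel": [0,0,0],"turn": [0,0,-4]}
    - {"travel": [0,0,0],"turn": [0,0,-8]}
    - {"travel": [0,0,0],"turn": [0,0,-12]}
    - {"travel": [0,0,0],"turn": [0,0,-15]}
    - {"travel": [0,0,0],"turn": [0,0,-15]}

```text
time: 6.2
position: [0.475, 0.1708, 0.1512]
tool_rot: [1.66, 2.667, 0.001]
ft_force: [-1.6, 1.2, 1.9]
grip_width: 0.149
grip_force: 35.4
```

```bash
python3 st.py
python3 - <<'E'
from h import *
import cv2
im=ctrl.get_image('wrist')[:,:,::-1][100:300,200:440]
cv2.imwrite("pics/w3.png",cv2.resize(im,None,fx=3,fy=3,interpolation=cv2.INTER_CUBIC))
E
```

```text
6.2 p [0.475  0.1708 0.1512] yaw(xaxis) 116.1964147535441 F [-1.5895  1.2304  1.9109] M [ 0.3155  0.4454 -0.2481] w 0.14854515956771705 35.35066567361355 q [-0.1683  0.0856 -0.2396  1.9083  0.0219  1.1495  0.0412] tz [ 0.0006  0.0006 -1.    ]
```

View pics/w3.png

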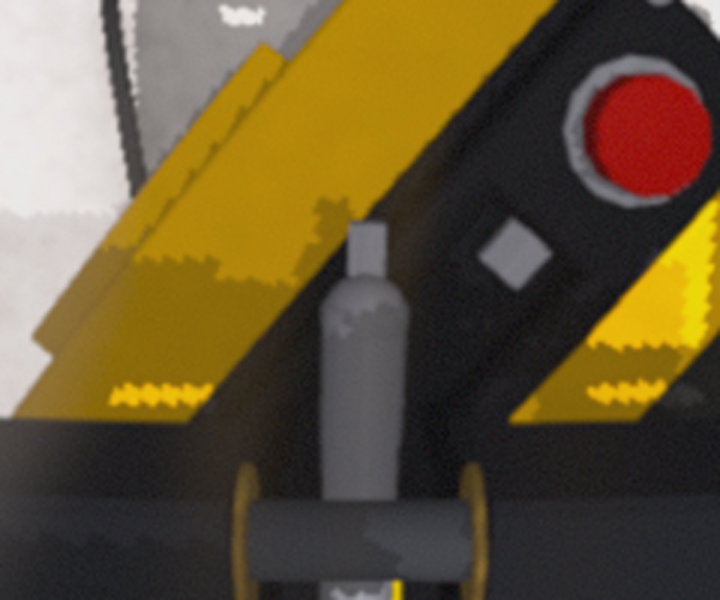

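The bar has turned with the tool, 41° so far, and it still lies along the fingers in the picture. From here I go in small steps.

Request:
step_arm:
  commands:
    - {"travel": [0,0,0],"turn": [0,0,-2]}
    - {"travel": [0,0,0],"turn": [0,0,-4]}
    - {"travel": [0,0,0],"turn": [0,0,-4]}

```text
time: 6.55
position: [0.475, 0.1708, 0.1512]
tool_rot: [1.566, 2.723, 0.001]
ft_force: [-1.7, 1.4, 1.1]
grip_width: 0.144
grip_force: 35.4
```

```bash
python3 st.py
```

```text
6.55 p [0.475  0.1708 0.1512] yaw(xaxis) 120.19318997691364 F [-1.683   1.368   1.1233] M [ 0.4303  0.3559 -0.2809] w 0.14423092597577108 35.37999861873686 q [-0.1656  0.0858 -0.2425  1.9082  0.0223  1.1495  0.1106] tz [ 0.0007  0.0005 -1.    ]
```

Request:
step_arm:
  commands:
    - {"travel": [0,0,0],"turn": [0,0,-1]}
    - {"travel": [0,0,0],"turn": [0,0,-2]}
    - {"travel": [0,0,0],"turn": [0,0,-2]}

```text
time: 6.85
position: [0.475, 0.1708, 0.1512]
tool_rot: [1.516, 2.751, 0.001]
ft_force: [-1.1, 2.7, 2.3]
grip_width: 0.145
grip_force: 35.4
```

```bash
python3 st.py
```

```text
6.85 p [0.475  0.1708 0.1512] yaw(xaxis) 122.30775543704519 F [-1.0983  2.6995  2.3019] M [ 0.5298  0.1581 -0.3486] w 0.14502043569415712 35.411581413354725 q [-0.1641  0.0859 -0.2441  1.9081  0.0226  1.1495  0.1473] tz [ 0.0007  0.0004 -1.    ]
```

Request:
step_arm:
  commands:
    - {"travel": [0,0,0],"turn": [0,0,-1.3]}
    - {"travel": [0,0,0],"turn": [0,0,-2.5]}
    - {"travel": [0,0,0],"turn": [0,0,-2.5]}

```text
time: 7.15
position: [0.475, 0.1708, 0.1512]
tool_rot: [1.454, 2.784, 0.001]
ft_force: [-1.4, 4.2, 1.8]
grip_width: 0.15
grip_force: 35.4
```

```bash
python3 st.py
```

```text
7.15 p [0.475  0.1708 0.1512] yaw(xaxis) 124.85214944066803 F [-1.3598  4.2069  1.7719] M [ 0.6461  0.0327 -0.3347] w 0.15028668327343547 35.39804838364944 q [-0.1622  0.0859 -0.2461  1.9081  0.0228  1.1495  0.1915] tz [ 0.0007  0.0004 -1.    ]
```

Request:
step_arm:
  commands:
    - {"travel": [0,0,0],"turn": [0,0,-1.3]}
    - {"travel": [0,0,0],"turn": [0,0,-2.5]}
    - {"travel": [0,0,0],"turn": [0,0,-2.5]}

```text
time: 7.45
position: [0.475, 0.1708, 0.1512]
tool_rot: [1.393, 2.815, 0.001]
ft_force: [0.4, 3.1, 2.2]
grip_width: 0.148
grip_force: 35.4
```

```bash
python3 st.py
```

```text
7.45 p [0.475  0.1708 0.1512] yaw(xaxis) 127.35875398685968 F [0.4139 3.1168 2.2045] M [ 0.7944 -0.0864 -0.282 ] w 0.1483956776877262 35.39833765011281 q [-0.1605  0.0861 -0.248   1.908   0.0231  1.1495  0.2351] tz [ 0.0007  0.0004 -1.    ]
```

Request:
step_arm:
  commands:
    - {"travel": [0.0006,0.0004,0],"turn": [0,0,-1.3]}
    - {"travel": [0.0006,0.0004,0],"turn": [0,0,-2.5]}
    - {"travel": [0.0006,0.0004,0],"turn": [0,0,-2.5]}

```text
time: 7.75
position: [0.475, 0.1709, 0.1512]
tool_rot: [1.332, 2.845, -0.0]
ft_force: [0.5, 1.2, 2.2]
grip_width: 0.15
grip_force: 35.4
```

```bash
python3 st.py
```

```text
7.75 p [0.475  0.1709 0.1512] yaw(xaxis) 129.83107987699955 F [0.4965 1.1561 2.1877] M [ 0.3672 -0.1384 -0.2992] w 0.15039563407616632 35.40325631853193 q [-0.1592  0.0865 -0.25    1.9075  0.0241  1.1499  0.277 ] tz [ 0.0005 -0.0004 -1.    ]
```

Request:
step_arm:
  commands:
    - {"travel": [0,0,0],"turn": [0,0,-1.3]}
    - {"travel": [0,0,0],"turn": [0,0,-2.5]}
    - {"travel": [0,0,0],"turn": [0,0,-2.5]}

```text
time: 8.05
position: [0.475, 0.171, 0.1512]
tool_rot: [1.269, 2.873, -0.0]
ft_force: [1.1, 1.1, 2.3]
grip_width: 0.147
grip_force: 35.4
```

```bash
python3 st.py
```

```text
8.05 p [0.475  0.171  0.1512] yaw(xaxis) 132.33808759192755 F [1.1404 1.0863 2.2707] M [ 0.2228 -0.3274 -0.3763] w 0.1470175533920788 35.39587446022779 q [-0.1574  0.0866 -0.252   1.9075  0.0243  1.1499  0.3205] tz [ 0.0006 -0.0004 -1.    ]
```

Request:
step_arm:
  commands:
    - {"travel": [0,0,0],"turn": [0,0,-1.3]}
    - {"travel": [0,0,0],"turn": [0,0,-2.5]}
    - {"travel": [0,0,0],"turn": [0,0,-2.5]}

```text
time: 8.35
position: [0.475, 0.171, 0.1512]
tool_rot: [1.206, 2.9, -0.0]
ft_force: [2.1, -0.2, 2.0]
grip_width: 0.147
grip_force: 35.4
```

```bash
python3 st.py
```

```text
8.35 p [0.475  0.171  0.1512] yaw(xaxis) 134.8361822849422 F [ 2.1309 -0.2007  2.0409] M [ 0.1284 -0.5244 -0.3853] w 0.14747686869156218 35.39478679653257 q [-0.1556  0.0868 -0.2539  1.9074  0.0244  1.1498  0.364 ] tz [ 0.0006 -0.0003 -1.    ]
```

Request:
step_arm:
  commands:
    - {"travel": [0,0,0],"turn": [0,0,-1.3]}
    - {"travel": [0,0,0],"turn": [0,0,-2.5]}
    - {"travel": [0,0,0],"turn": [0,0,-2.5]}

```text
time: 8.65
position: [0.4751, 0.171, 0.1512]
tool_rot: [1.143, 2.926, 0.0]
ft_force: [2.5, -1.3, 2.2]
grip_width: 0.152
grip_force: 35.4
```

```bash
python3 st.py
```

```text
8.65 p [0.4751 0.171  0.1512] yaw(xaxis) 137.33792123034706 F [ 2.5334 -1.3304  2.2339] M [ 0.0436 -0.5671 -0.3021] w 0.15219273991362003 35.39456653408706 q [-0.1538  0.0869 -0.2558  1.9073  0.0246  1.1498  0.4075] tz [ 0.0007 -0.0002 -1.    ]
```

62° so far, with no stop yet.

Request:
step_arm:
  commands:
    - {"travel": [0,0,0],"turn": [0,0,-1.3]}
    - {"travel": [0,0,0],"turn": [0,0,-2.5]}
    - {"travel": [0,0,0],"turn": [0,0,-2.5]}

```text
time: 8.95
position: [0.4751, 0.1711, 0.1512]
tool_rot: [1.078, 2.95, 0.0]
ft_force: [3.0, 0.6, 2.1]
grip_width: 0.148
grip_force: 35.4
```

```bash
python3 st.py
```

```text
8.95 p [0.4751 0.1711 0.1512] yaw(xaxis) 139.84354136121533 F [2.9534 0.5911 2.0535] M [-0.0778 -0.7383 -0.3418] w 0.14766342971849256 35.394597770646214 q [-0.152   0.0869 -0.2578  1.9073  0.0248  1.1498  0.451 ] tz [ 0.0008 -0.0002 -1.    ]
```

Request:
step_arm:
  commands:
    - {"travel": [-0.0004,0.0003,0],"turn": [0,0,-1.3]}
    - {"travel": [-0.0004,0.0003,0],"turn": [0,0,-2.5]}
    - {"travel": [-0.0004,0.0003,0],"turn": [0,0,-2.5]}

```text
time: 9.25
position: [0.4751, 0.1711, 0.1511]
tool_rot: [-1.014, -2.973, 0.001]
ft_force: [1.0, -2.0, 4.4]
grip_width: 0.152
grip_force: 35.4
```

```bash
python3 st.py
```

```text
9.25 p [0.4751 0.1711 0.1511] yaw(xaxis) 142.35048070676964 F [ 1.0254 -1.9784  4.4067] M [-0.1344 -0.3974 -0.2769] w 0.15152890500035135 35.40027733426541 q [-0.1502  0.0879 -0.2597  1.9064  0.0249  1.1507  0.4946] tz [-0.0002 -0.0003 -1.    ]
```

Request:
step_arm:
  commands:
    - {"travel": [0,0,0],"turn": [0,0,-1.3]}
    - {"travel": [0,0,0],"turn": [0,0,-2.5]}
    - {"travel": [0,0,0],"turn": [0,0,-2.5]}

```text
time: 9.55
position: [0.4751, 0.1711, 0.151]
tool_rot: [-0.949, -2.995, 0.0]
ft_force: [1.0, -0.3, 4.3]
grip_width: 0.151
grip_force: 35.4
```

```bash
python3 st.py
```

```text
9.55 p [0.4751 0.1711 0.151 ] yaw(xaxis) 144.85013046122683 F [ 0.9945 -0.3269  4.2951] M [-0.1123 -0.3192 -0.386 ] w 0.1514596513615435 35.39432818768546 q [-0.1483  0.0881 -0.2616  1.9064  0.0251  1.1504  0.5381] tz [-0.0002 -0.0002 -1.    ]
```

Request:
step_arm:
  commands:
    - {"travel": [0,0,0],"turn": [0,0,-1.3]}
    - {"travel": [0,0,0],"turn": [0,0,-2.5]}
    - {"travel": [0,0,0],"turn": [0,0,-2.5]}

```text
time: 9.85
position: [0.4752, 0.1712, 0.151]
tool_rot: [-0.883, -3.015, 0.0]
ft_force: [1.1, -1.2, 3.8]
grip_width: 0.147
grip_force: 35.4
```

```bash
python3 st.py
```

```text
9.85 p [0.4752 0.1712 0.151 ] yaw(xaxis) 147.35170959475136 F [ 1.0755 -1.1976  3.798 ] M [-0.2066 -0.2966 -0.3239] w 0.1469569243132176 35.39367569144815 q [-0.1465  0.0883 -0.2636  1.9063  0.0253  1.1504  0.5816] tz [-0.0001 -0.0002 -1.    ]
```

Request:
step_arm:
  commands:
    - {"travel": [0,0,0],"turn": [0,0,-1.3]}
    - {"travel": [0,0,0],"turn": [0,0,-2.5]}
    - {"travel": [0,0,0],"turn": [0,0,-2.5]}

```text
time: 10.15
position: [0.4752, 0.1712, 0.151]
tool_rot: [-0.817, -3.033, 0.0]
ft_force: [0.7, -1.1, 3.9]
grip_width: 0.146
grip_force: 35.4
```

```bash
python3 st.py
```

```text
10.15 p [0.4752 0.1712 0.151 ] yaw(xaxis) 149.85246880388772 F [ 0.7447 -1.0744  3.8571] M [-0.1705 -0.2148 -0.3096] w 0.1464302779208242 35.39344338700175 q [-0.1446  0.0884 -0.2655  1.9063  0.0255  1.1503  0.625 ] tz [-0.0001 -0.0001 -1.    ]
```

Request:
step_arm:
  commands:
    - {"travel": [0,0,0],"turn": [0,0,-1.3]}
    - {"travel": [0,0,0],"turn": [0,0,-2.5]}
    - {"travel": [0,0,0],"turn": [0,0,-2.5]}

```text
time: 10.45
position: [0.4752, 0.1712, 0.1511]
tool_rot: [-0.751, -3.05, -0.0]
ft_force: [0.8, -0.7, 4.2]
grip_width: 0.149
grip_force: 36.0
```

```bash
python3 st.py
```

```text
10.45 p [0.4752 0.1712 0.1511] yaw(xaxis) 152.3291871272133 F [ 0.8321 -0.7348  4.2   ] M [-0.1258 -0.2475 -0.5425] w 0.1488466114093864 35.95944067375967 q [-0.1427  0.0884 -0.2674  1.9062  0.0256  1.1502  0.6683] tz [ 0.  0. -1.]
```

The torque jumped from about 0.33 to 0.54. I take a 1° step to confirm.

Request:
step_arm:
  commands:
    - {"travel": [0,0,0],"turn": [0,0,-0.5]}
    - {"travel": [0,0,0],"turn": [0,0,-0.5]}

```text
time: 10.65
position: [0.4753, 0.1712, 0.1511]
tool_rot: [0.739, 3.053, -0.0]
ft_force: [0.6, -1.5, 3.5]
grip_width: 0.156
grip_force: 36.1
```

```bash
python3 st.py
```

```text
10.65 p [0.4753 0.1712 0.1511] yaw(xaxis) 152.79917890800775 F [ 0.5728 -1.5019  3.4536] M [-0.1976 -0.2487 -0.5319] w 0.1559229050332834 36.14611566593743 q [-0.1424  0.0885 -0.2677  1.9061  0.0256  1.1502  0.6765] tz [ 0.0001 -0.     -1.    ]
```

The stop is at about 77° (1.34 rad). I plan the lift along the hinge circle, with the tool tilting half as fast as the lid.

```bash
cat > plan.py <<'E'
from h import *
import sys
np.set_printoptions(precision=4,suppress=True)
s=ctrl.get_state(); yaw=np.radians(-14.7)
xs=np.array([np.cos(yaw),np.sin(yaw),0]); ys=np.array([-xs[1],xs[0],0])
R0=Ro.from_euler('x',180,degrees=True); k=np.radians(152.5)
R0=Ro.from_matrix(np.array([[np.cos(k),np.sin(k),0],[np.sin(k),-np.cos(k),0],[0,0,-1.]]))
r=np.array([-.1545*xs[0],-.1545*xs[1],.0635])
def pose(th):
    t=np.radians(th); return Ro.from_rotvec(ys*t).apply(r), Ro.from_rotvec(ys*t*.5)*R0
seq=[[0,.7,1.5,1.5],[1.5,3,5,7.5,10],[10,13,16,19,22],[22,25,28,31,34],[34,37,40,43,46],[46,49,52,55,57]]
for q in seq:
    p0,r0=pose(q[0])
    for a in q[1:]:
        p,rr=pose(a); print(q[0],a,'travel',r0.inv().apply(p-p0),'turn',np.degrees((r0.inv()*rr).as_rotvec()).round(2))
E
python3 plan.py
```

```text
0 0.7 travel [-0.0008  0.0002 -0.0019] turn [0.08 0.34 0.  ]
0 1.5 travel [-0.0017  0.0004 -0.004 ] turn [0.17 0.73 0.  ]
0 1.5 travel [-0.0017  0.0004 -0.004 ] turn [0.17 0.73 0.  ]
1.5 3 travel [-0.0017  0.0004 -0.004 ] turn [0.17 0.73 0.  ]
1.5 5 travel [-0.0042  0.0009 -0.0093] turn [0.39 1.71 0.  ]
1.5 7.5 travel [-0.0075  0.0017 -0.0157] turn [ 0.66  2.93 -0.  ]
1.5 10 travel [-0.0111  0.0025 -0.022 ] turn [ 0.94  4.14 -0.  ]
10 13 travel [-0.0041  0.0009 -0.0077] turn [ 0.33  1.46 -0.  ]
10 16 travel [-0.0086  0.002  -0.0151] turn [0.66 2.93 0.  ]
10 19 travel [-0.0135  0.0031 -0.0223] turn [1.   4.39 0.  ]
10 22 travel [-0.0187  0.0043 -0.0292] turn [1.33 5.85 0.  ]
22 25 travel [-0.0049  0.0011 -0.0072] turn [ 0.33  1.46 -0.  ]
22 28 travel [-0.0101  0.0023 -0.0141] turn [ 0.66  2.93 -0.  ]
22 31 travel [-0.0157  0.0036 -0.0207] turn [1.   4.39 0.  ]
22 34 travel [-0.0216  0.0049 -0.027 ] turn [1.33 5.85 0.  ]
34 37 travel [-0.0056  0.0013 -0.0066] turn [0.33 1.46 0.  ]
34 40 travel [-0.0115  0.0026 -0.0129] turn [0.66 2.93 0.  ]
34 43 travel [-0.0177  0.004  -0.0189] turn [ 1.    4.39 -0.  ]
34 46 travel [-0.0242  0.0055 -0.0245] turn [ 1.33  5.85 -0.  ]
46 49 travel [-0.0062  0.0014 -0.006 ] turn [0.33 1.46 0.  ]
46 52 travel [-0.0127  0.0029 -0.0116] turn [0.66 2.93 0.  ]
46 55 travel [-0.0195  0.0044 -0.0169] turn [1.   4.39 0.  ]
46 57 travel [-0.0242  0.0055 -0.0202] turn [ 1.22  5.36 -0.  ]
```

Request:
step_arm:
  commands:
    - {"travel": [0,0,0],"turn": [0,0,0.3]}
    - {"travel": [0,0,0],"turn": [0,0,0.3]}

```text
time: 10.85
position: [0.4753, 0.1712, 0.151]
tool_rot: [0.747, 3.051, -0.0]
ft_force: [0.4, -0.8, 4.5]
grip_width: 0.151
grip_force: 35.9
```

```bash
python3 st.py
```

```text
10.85 p [0.4753 0.1712 0.151 ] yaw(xaxis) 152.4856299399725 F [ 0.375  -0.8292  4.4708] M [-0.2558 -0.3173 -0.5622] w 0.1513109027723864 35.94722722278675 q [-0.1427  0.0885 -0.2675  1.9061  0.0257  1.1502  0.6708] tz [ 0.0001 -0.0001 -1.    ]
```

Request:
step_arm:
  commands:
    - {"travel": [0,0,0],"turn": [0,0,0.5]}
    - {"travel": [-0.0008,0.0002,-0.002],"turn": [0.08,0.34,0.5]}
    - {"travel": [-0.0017,0.0004,-0.004],"turn": [0.17,0.73,0.5]}
    - {"travel": [-0.0017,0.0004,-0.004],"turn": [0.17,0.73,0.5]}

```text
time: 11.25
position: [0.4756, 0.171, 0.1526]
tool_rot: [-0.755, -3.032, 0.001]
ft_force: [4.2, 2.5, -12.8]
grip_width: 0.149
grip_force: 35.7
```

```bash
python3 st.py
```

```text
11.25 p [0.4756 0.171  0.1526] yaw(xaxis) 152.01706403959184 F [  4.2126   2.4522 -12.7625] M [ 0.5594 -0.9336 -0.4699] w 0.14911504296863148 35.685054464265704 q [-0.1396  0.0986 -0.2646  1.8922  0.0173  1.1684  0.6724] tz [-0.0169  0.0035 -0.9999]
```

Request:
step_arm:
  commands:
    - {"travel": [-0.0004,0.0001,-0.001],"turn": [0.04,0.18,0]}
    - {"travel": [-0.0004,0.0001,-0.001],"turn": [0.04,0.18,0]}

```text
time: 11.45
position: [0.4764, 0.1708, 0.1546]
tool_rot: [-0.755, -3.03, 0.001]
ft_force: [3.7, 3.5, -13.8]
grip_width: 0.146
grip_force: 35.7
```

```bash
python3 st.py
```

```text
11.45 p [0.4764 0.1708 0.1546] yaw(xaxis) 152.02027386151363 F [  3.7092   3.511  -13.7502] M [ 0.5425 -0.8493 -0.4708] w 0.14603253059576257 35.651680352166295 q [-0.1386  0.0991 -0.2639  1.8872  0.0162  1.1743  0.6746] tz [-0.0186  0.0039 -0.9998]
```

The force levels off near 13 N while z rises, so the lid is free. I carry on lifting.

Request:
step_arm:
  commands:
    - {"travel": [-0.0017,0.0004,-0.004],"turn": [0.17,0.73,0]}
    - {"travel": [-0.0042,0.0009,-0.0093],"turn": [0.39,1.7,0]}
    - {"travel": [-0.0075,0.0017,-0.0157],"turn": [0.66,2.9,0]}
    - {"travel": [-0.011,0.0025,-0.022],"turn": [0.94,4.1,0]}

```text
time: 11.85
position: [0.4875, 0.168, 0.1773]
tool_rot: [-0.735, -2.958, -0.001]
ft_force: [3.0, 2.3, -15.1]
grip_width: 0.151
grip_force: 35.0
```

```bash
python3 st.py
```

```text
11.85 p [0.4875 0.168  0.1773] yaw(xaxis) 152.01950166339398 F [  2.977    2.3335 -15.1108] M [ 0.6989 -0.7198 -0.3359] w 0.15129376898943678 35.031643309484934 q [-0.1188  0.1465 -0.2485  1.7904 -0.0191  1.2853  0.7233] tz [-0.0903  0.0234 -0.9956]
```

Request:
step_arm:
  commands:
    - {"travel": [-0.0041,0.0009,-0.0077],"turn": [0.33,1.46,0]}
    - {"travel": [-0.0086,0.002,-0.0151],"turn": [0.66,2.93,0]}
    - {"travel": [-0.0135,0.0031,-0.0223],"turn": [1,4.39,0]}
    - {"travel": [-0.0187,0.0043,-0.0292],"turn": [1.33,5.85,0]}

```text
time: 12.25
position: [0.5076, 0.1628, 0.2045]
tool_rot: [-0.708, -2.854, -0.004]
ft_force: [-0.8, 3.9, -15.7]
grip_width: 0.149
grip_force: 35.0
```

```bash
python3 st.py
```

```text
12.25 p [0.5076 0.1628 0.2045] yaw(xaxis) 151.8607153173637 F [ -0.8033   3.9281 -15.7287] M [ 0.6857 -0.328  -0.3738] w 0.14902760456023 35.00378653407097 q [-0.0937  0.2343 -0.2298  1.6434 -0.0569  1.4387  0.7746] tz [-0.193   0.0506 -0.9799]
```

Request:
step_arm:
  commands:
    - {"travel": [-0.0049,0.0011,-0.0072],"turn": [0.33,1.46,0]}
    - {"travel": [-0.0101,0.0023,-0.0141],"turn": [0.66,2.93,0]}
    - {"travel": [-0.0157,0.0036,-0.0207],"turn": [1,4.39,0]}
    - {"travel": [-0.0216,0.0049,-0.027],"turn": [1.33,5.85,0]}

```text
time: 12.65
position: [0.5328, 0.1563, 0.227]
tool_rot: [-0.681, -2.751, -0.007]
ft_force: [-4.8, 3.4, -11.7]
grip_width: 0.145
grip_force: 35.0
```

```bash
python3 st.py
```

```text
12.65 p [0.5328 0.1563 0.227 ] yaw(xaxis) 151.56540241534734 F [ -4.8333   3.4434 -11.6941] M [ 0.5655  0.227  -0.4486] w 0.14548445596206783 35.02208277583122 q [-0.0726  0.341  -0.2144  1.4829 -0.0858  1.5899  0.8107] tz [-0.293   0.0773 -0.953 ]
```

Request:
step_arm:
  commands:
    - {"travel": [-0.0056,0.0013,-0.0066],"turn": [0.33,1.46,0]}
    - {"travel": [-0.0115,0.0026,-0.0129],"turn": [0.66,2.93,0]}
    - {"travel": [-0.0177,0.004,-0.0189],"turn": [1,4.39,0]}
    - {"travel": [-0.0242,0.0055,-0.0245],"turn": [1.33,5.85,0]}

```text
time: 13.05
position: [0.5624, 0.1487, 0.2439]
tool_rot: [-0.654, -2.649, -0.01]
ft_force: [-7.0, 5.8, -8.3]
grip_width: 0.151
grip_force: 35.1
```

```bash
python3 st.py
```

```text
13.05 p [0.5624 0.1487 0.2439] yaw(xaxis) 151.11215478997045 F [-7.0156  5.7904 -8.2681] M [ 0.5473  0.5902 -0.4604] w 0.1509600948565401 35.12186050415039 q [-0.0558  0.4645 -0.2018  1.3074 -0.11    1.7402  0.8347] tz [-0.3883  0.103  -0.9158]
```

Request:
step_arm:
  commands:
    - {"travel": [-0.0062,0.0014,-0.006],"turn": [0.33,1.46,0]}
    - {"travel": [-0.0127,0.0029,-0.0116],"turn": [0.66,2.93,0]}
    - {"travel": [-0.0195,0.0044,-0.0169],"turn": [1,4.39,0]}
    - {"travel": [-0.0242,0.0055,-0.0202],"turn": [1.22,5.36,0]}
    - {"travel": [-0.0242,0.0055,-0.0202],"turn": [1.22,5.36,0]}

```text
time: 13.55
position: [0.5931, 0.1406, 0.2538]
tool_rot: [-0.632, -2.557, -0.014]
ft_force: [-6.2, 4.8, -3.5]
grip_width: 0.154
grip_force: 35.3
```

```bash
python3 st.py
python3 - <<'E'
from h import *
import cv2
im=ctrl.get_image('scene')[:,:,::-1][60:300,250:500]
cv2.imwrite("pics/p2.png",cv2.resize(im,None,fx=2.4,fy=2.4,interpolation=cv2.INTER_CUBIC))
E
```

```text
13.55 p [0.5931 0.1406 0.2538] yaw(xaxis) 150.49769939668005 F [-6.1607  4.8486 -3.4503] M [ 0.3565  0.6617 -0.4161] w 0.15372286253079537 35.31114846467972 q [-0.0441  0.5925 -0.1921  1.1297 -0.1309  1.8782  0.8468] tz [-0.4694  0.1263 -0.8739]
```

View pics/p2.png

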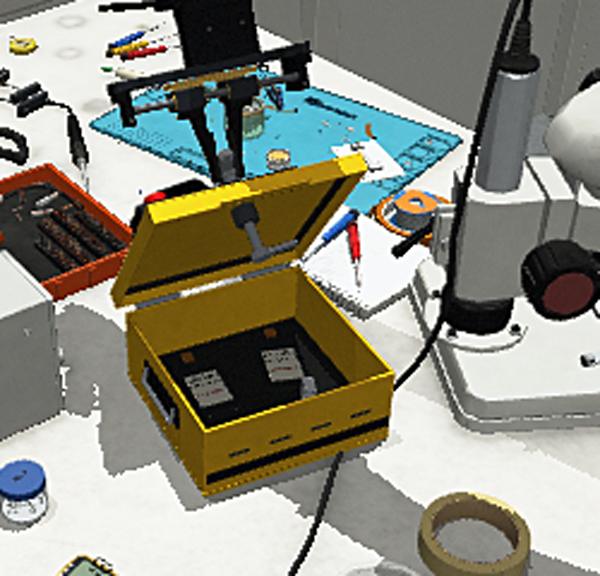

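The lid stands open at about 56.5°, both cells are still inside, and the bystanders are undisturbed. I release the bar and back out along the tool axis.

Request:
step_arm:
  commands:
    - {"travel": [0,0,0],"turn": [0,0,0]}
    - {"travel": [0,0,0],"turn": [0,0,0]}
    - {"travel": [0,0,0],"turn": [0,0,0]}
    - {"travel": [0,0,0],"turn": [0,0,0]}
  gripper: 0.6

```text
time: 14.0
position: [0.5955, 0.1382, 0.2535]
tool_rot: [-0.64, -2.565, -0.014]
ft_force: [1.0, -0.1, -0.2]
grip_width: 0.433
grip_force: 0.0
```

Request:
step_arm:
  commands:
    - {"travel": [0,0,-0.015],"turn": [0,0,0]}
    - {"travel": [0,0,-0.03],"turn": [0,0,0]}
    - {"travel": [0,0,-0.06],"turn": [0,0,0]}
    - {"travel": [0,0,-0.09],"turn": [0,0,0]}
    - {"travel": [0,0,-0.1],"turn": [0,0,0]}

```text
time: 14.5
position: [0.636, 0.1264, 0.3334]
tool_rot: [-0.647, -2.58, -0.029]
ft_force: [0.0, 0.2, 0.7]
grip_width: 0.597
grip_force: 0.0
```

Request:
step_arm:
  commands:
    - {"travel": [0,0,0],"turn": [0,0,0]}
    - {"travel": [0,0,0],"turn": [0,0,0]}

```text
time: 14.7
position: [0.6334, 0.1267, 0.3304]
tool_rot: [-0.645, -2.574, -0.022]
ft_force: [0.7, -0.2, -0.0]
grip_width: 0.6
grip_force: 0.0
```

```bash
python3 st.py
python3 - <<'E'
from h import *
import cv2
im=ctrl.get_image('scene')[:,:,::-1][60:300,250:500]
cv2.imwrite("pics/p3.png",cv2.resize(im,None,fx=2.4,fy=2.4,interpolation=cv2.INTER_CUBIC))
E
```

```text
14.7 p [0.6334 0.1267 0.3304] yaw(xaxis) 150.32728274914433 F [ 0.7114 -0.1585 -0.0117] M [-0.0992 -0.5364  0.038 ] w 0.5996844509738507 0.0 q [ 0.0074  0.6704 -0.2937  0.8629 -0.0726  2.0528  0.7957] tz [-0.4512  0.1293 -0.883 ]
```

View pics/p3.png

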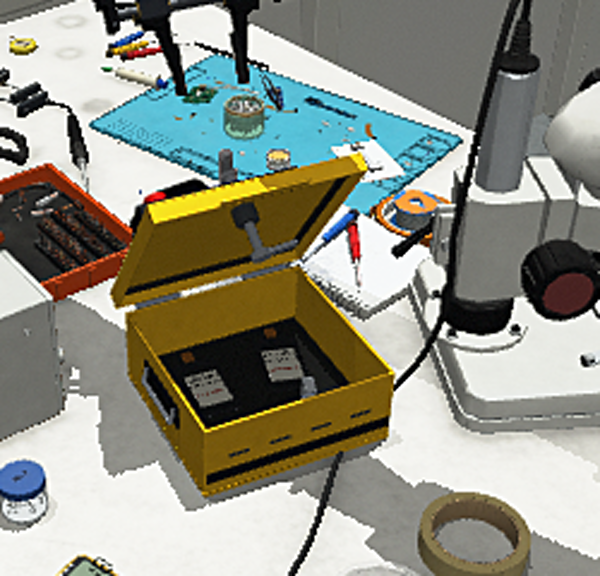

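The gripper is clear and the lid stays up. Joint 6 is right at its range end, so I tilt it back before handing in.

Request:
step_arm:
  commands:
    - {"travel": [0,0,0],"turn": [-1.3,-5.8,0]}
    - {"travel": [0,0,0],"turn": [-2.2,-9.8,0]}
    - {"travel": [0,0,0],"turn": [-2.2,-9.8,0]}
    - {"travel": [0,0,0],"turn": [-2.2,-9.8,0]}

```text
time: 15.15
position: [0.6333, 0.127, 0.3311]
tool_rot: [-0.687, -2.744, -0.017]
ft_force: [0.4, 0.5, -0.3]
grip_width: 0.601
grip_force: 0.0
```

```bash
python3 st.py; python3 -c "
from bench import ctrl
print(ctrl.close_job())"
```

```text
15.15 p [0.6333 0.127  0.3311] yaw(xaxis) 151.2815214475141 F [ 0.4149  0.4676 -0.3447] M [ 0.0065 -0.3566 -0.039 ] w 0.601435391428126 0.0 q [ 0.0047  0.5334 -0.2919  1.021  -0.0163  1.8744  0.8086] tz [-0.2956  0.0864 -0.9514]
the job is handed in; nothing more can be done
None
```

I handed the job in at 15 s: button pressed, T handle turned to its stop at about 1.34 rad, and the lid left standing at about 56° with the cells inside and the gripper clear; one risk is that joint 6 briefly read 2.053 rad against its 2.05 limit during the retreat.

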